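# Clamp the piston in the sprung fixture

## Robot

A 7-joint arm with a two-finger parallel gripper is mounted at the origin on a cart in front of the work surface, level with it; the furniture and walls round the work are solid. World frame = base frame: x ahead of the robot, y to its left, z up, the work surface at z = 0. Lengths are in m, angles in rad, forces in N, time in s.
With the tool pointing down it reaches from about 0.4 to 0.9 m from the base axis. Payload 5.5 kg.
Tool frame: the origin (TCP) lies midway between the tips of the shut fingers; the grasp point (between the pads) lies 19 mm behind it (manip.grip_depth is the distance from the TCP to the grasp point, in m); z points along the fingers, y is the line along which they close (so a half turn about z gives the same grasp; the last joint's range is limited). The gripper opens to 92 mm and grips with 3 to 60 N. Pads are 19 mm wide; open, the fingers measure 130 mm over their backs; the gripper's body (75 mm by 190 mm) begins 47 mm behind the grasp point.
Start: joints at [-0.91, 0.501, -0.427, 1.55, 0.221, 1.138, -0.21], TCP at [0.252, 0.599, 0.227] pointing down, gripper open.
Joint ranges: [-2.88, 2.88], [-0.31, 2.03], [-1.54, 1.56], [0.2, 2.42], [-1.41, 4.55], [0.19, 2.02], [-2.57, 2.57]. Speed limits (rad/s): [2.57, 2.57, 3.14, 3.14, 3.14, 3.14, 3.14].

## Interface

Orientations are given as a unit quaternion [x, y, z, w].
In Python, from bench import manip, effector, viewer gives the robot as it stands. Calls block until the motion is done:
- manip.move_pose(position, orientation): joint-space move of the TCP to a pose.
- manip.servo_line(position, ori=None, vel=0.15): straight line of the TCP; ori=None keeps the orientation; vel is the mean speed in m/s.
- manip.movej(angles): joint-space move.
- effector.open_jaws() and effector.close(f_grip=None): open the fingers fully, or close them until they stop; f_grip is the grip in N (None keeps the last).
- manip.sleep(seconds).
- manip.solve_ik(position, orientation): joint angles nearest the present ones, or None.
- viewer.get_image(name): name is "side" or "top" or "wrist"; returns the picture (400x640x3 uint8, red, green, blue); there is no depth.
- viewer.get_calibration(name): a dict with "vfov" (degrees; the focal length in pixels is half the picture's height over the tangent of half this angle, whatever the lens; pixels are square), "cx", "cy" (the principal point, pixels), "eye" and "attitude" of the camera in the world. Camera axes: x right, y down, z forward; pixel columns grow to the right and rows downward; lengths in m; the calibration is good to about 2 mm. A picture is of the moment at which its call begins: read the wrist's pose just before it. get_calibration takes no time and is no camera call; for the wrist camera it gives the pose at the moment of the call.
A pose or a line that the arm cannot do raises manip.PlanningError and nothing moves.
- manip.hand_in(): hands the job in; it is judged then, once.
Readings, each from a call of its own:
- manip.current_clock(): time.
- manip.current_q(): joint angles.
- manip.current_joint_velocities(): joint speeds.
- manip.current_tau(): joint torques, N m.
- manip.current_tool_pos(): TCP position.
- manip.current_tcp_rot(): TCP orientation.
- manip.current_force(): force on the tool from outside, world axes, zero at the start.
- manip.current_wrist_torque(): the same for the moment, N m.
- manip.current_finger_gap(): finger opening in m.
- manip.current_gripper_force(): force on a finger pad.
Only numpy, scipy, OpenCV 4.12 (cv2) and the standard library are available. Lean on these libraries where they do the work, as an engineer would, in place of code of your own. Each camera call takes 0.05 s, during which the arm holds its last target. There are 200 camera calls.

## Task

Draw the black-knobbed handle of the sloping clamp fixture back up the slope against its spring and hook it sideways into its holding notch, so that it stays back when let go. Then stand the piston on the sloping bed in front of the plunger, in the V, and let it go; finally unhook the handle so that the spring drives the plunger forward and clamps the piston squarely in the V. Do not topple the piston, and leave the coupling, the bronze bush and the green grease tin by the right edge where they are.

Things in the scene. Friction and masses are not known exactly. Their poses are not given: they have to be found in the camera images.
- bed: Fixed sloping bed of the clamp fixture: steel plate 220 x 104 mm on a grey base, rising away from the robot at 25 degrees, surface x -55 to +165 mm. Origin: on the surface, where the centre of the piston's underside lies when home in the V. x: up the slope along the surface; y: level across it, to the robot's left; z: square to the surface, up. All 'bed x, y, z' below are in this frame.
- v_nest (a point): 40 mm above the bed's origin (bed z), level with the tops of the V: two dark blocks 40 mm high on the lower side, their faces at 45 degrees either side of bed x and 28 mm from the origin, open up the slope. They stop the piston from sliding down.
- nose (a point): Tip of the sprung plunger's brass nose (24 mm across), at bed x = 20 mm + joint plunger, y = 0, z = 25 mm. It presses on the piston's side from up the slope.
- notch (a point): Where the axis of the handle's 10 mm post passes the gate plate's top when held in the notch: bed x 120, y 20, z 48 mm. The gate plate (grey, bed x 62 to 150, y -44 to 44, screw heads to z 51) has a hooked slot: a straight run along x at y = 0, at its upper end a way to +y, and there, 20 to 24 mm aside, a pocket (the notch) dipping 8 mm back down the slope.
- plunger (a joint): Travel of the sprung plunger with its handle up the slope (bed +x), m: 0 fully forward (start), 0.050 end stop. The spring pushes it forward, 7.5 N at 0 to 15 N at 0.050. The handle can go sideways only above 0.043; held in the notch it reads about 0.035; with the piston clamped about 0.008.
- handle (a joint): Sideways travel of the handle (bed +y), m: 0 in the straight run, 0.024 end stop; a weak spring (0.5 to 1.5 N) brings it back to 0. Held in the notch it reads about 0.020. At 0.020 to 0.024 the plunger comes forward only to 0.035, stopped by the post in the notch.
- knob (a point): Middle of the handle's black knob: a cylinder 20 mm across, its axis along bed z, spanning bed z 60 to 88 mm. This point is at bed x = 85 mm + joint plunger, y = joint handle, z = 76 mm. The handle slides but does not turn or tilt.
- piston: Steel piston with rod end, standing upright on the table, 92 mm tall, about 0.6 kg: a cylinder 56 mm across up to 51 mm (shoulder to 58 mm), then a rod 20 mm across from 58 to 84 mm, then a round head 28 mm across from 83 to 92 mm. Origin: centre of the underside; z along its axis.
- coupling_a: Bystander: light metal quick coupling standing upright, 38 mm across, 64 mm tall. Origin: centre of the underside.
- bush_brass: Bystander: bronze bush, 32 mm across, 34 mm tall, standing. Origin: centre of the underside.
- grease_tin: Bystander: round lidded tin, 68 mm across, 56 mm tall, near the far right edge. Origin: centre of the underside.

How it is judged:
By the outcome, as a careful person would: the job done as asked, in the order asked, and still so for the second after the job is handed in, with the robot touching nothing.
It also fails if it takes over 56 s, if anything falls off the work surface, if the arm or the gripper's body presses on something with over 40 N, if the wrist force passes 120 N, or if a joint passes its speed limit or range.

## Working session

There is one attempt and no reset: what is moved stays moved. The work goes in short steps, each a Python script; the robot and the scene stay as the last script left them, time stands still between calls to the robot, and variables do not carry over. Pictures are saved under pics/ and viewed, at most 10 in all, crops included, and the job is handed in when it is done.

```bash
ls; mkdir -p pics; python3 - <<'E'
from bench import manip, effector, viewer
import cv2,numpy as np
for n in ["top","side"]:
    im=viewer.get_image(n); cv2.imwrite(f"pics/{n}0.png",im[:,:,::-1]); print(n,viewer.get_calibration(n))
print(viewer.get_calibration("wrist"),manip.current_tool_pos(),manip.current_tcp_rot(),manip.grip_depth,manip.current_clock())
E
```

```text
pics
top {'vfov': 42.593564718250114, 'cx': 310.01280213394824, 'cy': 190.62851410628693, 'eye': array([ 0.49121603, -0.06059899,  1.09996339]), 'attitude': array([-0.69493105,  0.71456823, -0.05953486,  0.05402482])}
side {'vfov': 55.08887431468753, 'cx': 315.15453379383314, 'cy': 197.05067435199774, 'eye': array([ 0.18517429, -0.6869345 ,  0.46571631]), 'attitude': array([ 0.7932718 , -0.24654384,  0.17579832, -0.52823378])}
{'vfov': 61.66453311947818, 'cx': 323.5238182102215, 'cy': 197.72648678955423, 'eye': array([0.18308028, 0.62865763, 0.38379609]), 'attitude': array([0.8246805 , 0.54754135, 0.07776141, 0.11854836])} [0.25157115 0.59863584 0.22576954] [ 1.97565427e-01  9.80289290e-01 -8.75926381e-04 -2.08507946e-04] 0.0188 0.1
```

View pics/top0.png

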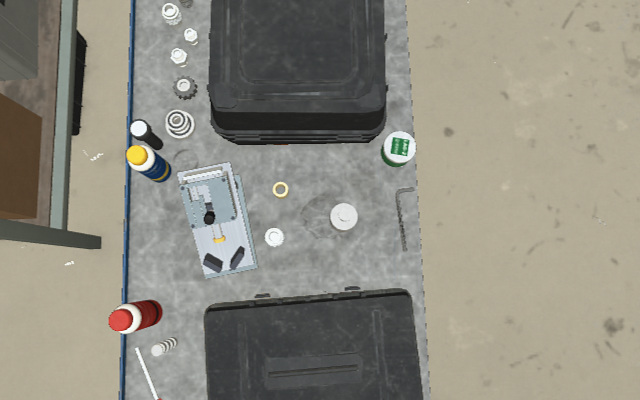

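View pics/side0.png

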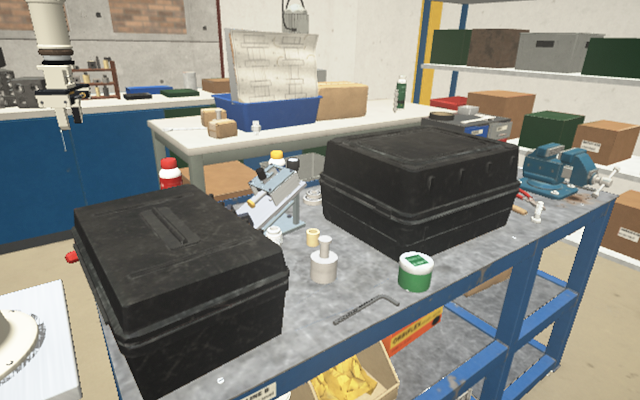

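Top view: the fixture is around (215,220), with the knob at (209,218), the piston at (343,216), the coupling at (274,237), the bush at (280,189) and the tin at (398,148). Two large cases stand before and behind. In the side view the fixture is around (275,195). I'll zoom in on both views.

```bash
cat > h.py <<'E'
import numpy as np, cv2
from scipy.spatial.transform import Rotation as R
def ray(c,uv,h=400):
    f=h/2/np.tan(np.radians(c["vfov"])/2)
    d=R.from_quat(c["attitude"]).apply([(uv[0]-c["cx"])/f,(uv[1]-c["cy"])/f,1.])
    return np.array(c["eye"]),d/np.linalg.norm(d)
def onz(c,uv,z):
    e,d=ray(c,uv); return e+d*(z-e[2])/d[2]
def tri(obs):
    A=np.zeros((3,3));b=np.zeros(3);L=[ray(c,uv) for c,uv in obs]
    for e,d in L:
        P=np.eye(3)-np.outer(d,d);A+=P;b+=P@e
    p=np.linalg.solve(A,b)
    return p,[np.linalg.norm((np.eye(3)-np.outer(d,d))@(p-e)) for e,d in L]
def proj(c,p):
    f=200/np.tan(np.radians(c["vfov"])/2)
    v=R.from_quat(c["attitude"]).inv().apply(np.asarray(p)-c["eye"])
    return np.array([v[...,0]/v[...,2]*f+c["cx"],v[...,1]/v[...,2]*f+c["cy"]]).T
E
python3 - <<'E'
from bench import viewer
from h import *
t,s=viewer.get_calibration("top"),viewer.get_calibration("side")
print("case near R",tri([(t,(411,291)),(s,(286,266))]))
print("knob",tri([(t,(209,217)),(s,(259,176))]))
print("piston",tri([(t,(343,216)),(s,(324,240))]),onz(t,(343,216),.092),onz(t,(343,216),.058))
print("far case edge",onz(t,(215,108),.2),onz(t,(215,137),0), onz(t,(205,308),.2))
a=cv2.imread("pics/top0.png")[150:285,165:265]; b=cv2.imread("pics/side0.png")[145:255,225:355]
a=cv2.resize(a,None,fx=4,fy=4,interpolation=3);b=cv2.resize(b,None,fx=3,fy=3,interpolation=3)
H=max(a.shape[0],b.shape[0]);o=np.zeros((H,a.shape[1]+b.shape[1],3),np.uint8)
o[:a.shape[0],:a.shape[1]]=a;o[:b.shape[0],a.shape[1]:]=b
cv2.imwrite("pics/z.png",o);print(o.shape)
E
```

```text
case near R (array([ 0.45125922, -0.24890766,  0.13925699]), [np.float64(0.003953154989496804), np.float64(0.003953154989496709)])
knob (array([0.59715074, 0.12030158, 0.15104737]), [np.float64(0.0037913886522650806), np.float64(0.003791388652265074)])
piston (array([ 0.60373028, -0.13562869,  0.08660708]), [np.float64(0.001323070742842504), np.float64(0.00132307074284214)]) [ 0.60202042 -0.13450299  0.092     ] [ 0.605758   -0.13699587  0.058     ]
far case edge [0.7943272  0.09909757 0.2       ] [0.79507771 0.1344995  0.        ] [0.43854293 0.11572082 0.2       ]
(540, 790, 3)
```

View pics/z.png

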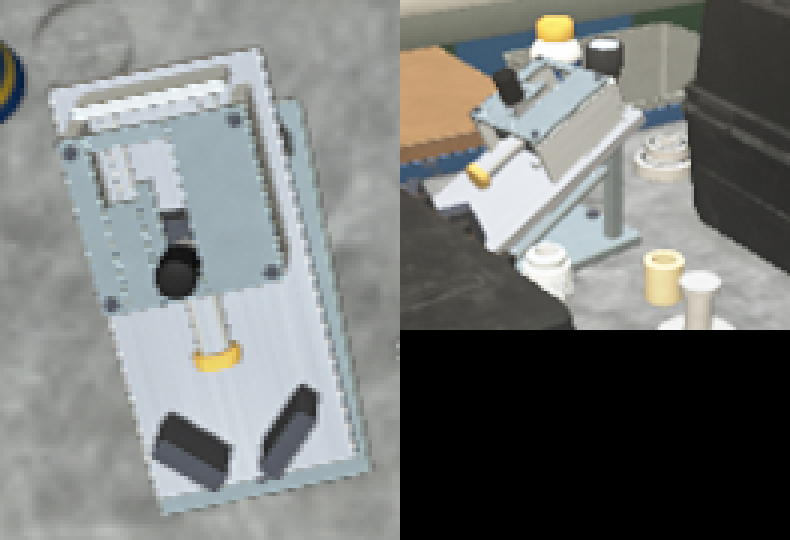

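Zoomed crops: the plate corners are in px at (206,278), (254,265.5), (230.5,162) and (177.5,172). The knob top is at (209.5,220), the nose tip at about (219,241), and the V blocks lie on the lower side with a gap between them. Next I'll fit the bed pose (x, y, z, yaw) from these points.

```bash
cat >> h.py <<'E'
from scipy.optimize import least_squares
def bedR(yaw): return R.from_euler("z",yaw)*R.from_euler("y",-np.radians(25))
def fit(obs,x0):
    def r(x):
        return np.concatenate([(proj(c,np.array(x[:3])+bedR(x[3]).apply(np.array(b)/1000))-uv)*w for c,uv,b,w in obs])
    s=least_squares(r,x0,loss="soft_l1"); return s.x,r(s.x).reshape(-1,2)
E
python3 - <<'E'
from bench import viewer
from h import *
t,s=viewer.get_calibration("top"),viewer.get_calibration("side")
Z=lambda u,v:((u-400)/3+225-.33,v/3+145-.33)
T=lambda u,v:(u/4+165-.4,v/4+150-.4)
obs=[(t,T(165,513),(-55,52,0),1),(t,T(355,462),(-55,-52,0),1),(t,T(262,48),(165,-52,0),1),(t,T(50,90),(165,52,0),1),
(t,T(179,283),(85,0,88),1),(s,Z(643,113),(165,-52,0),1),(s,Z(478,176),(20,0,25),1),(s,Z(503,73),(85,0,88),1)]
x,r=fit(obs,[.5,.1,.05,.25]);print(x,np.degrees(x[3]));print(r.round(1))
E
```

```text
[0.55245366 0.10723602 0.05657563 0.17911436] 10.262497020642838
[[-1.3 -2.5]
 [ 1.1 -0.3]
 [ 0.   0.7]
 [ 0.   1. ]
 [-0.2  0.2]
 [ 0.7 -0.9]
 [-0.5  0.9]
 [ 0.4 -0.2]]
```

```bash
cat >> h.py <<'E'
class Bed:
    def __init__(s,x): s.o=np.array(x[:3]); s.r=bedR(x[3]); s.tq=(s.r*R.from_matrix(np.diag([-1.,1,-1]))).as_quat()
    def p(s,x,y,z): return s.o+s.r.apply(np.array([x,y,z])/1000)
E
python3 - <<'E'
from bench import viewer,manip
from h import *
t,s=viewer.get_calibration("top"),viewer.get_calibration("side")
Z=lambda u,v:((u-400)/3+225-.33,v/3+145-.33)
T=lambda u,v:(u/4+165-.4,v/4+150-.4)
obs=[(t,T(161,493),(-55,52,0),1),(t,T(353,445),(-55,-52,0),1),(t,T(262,48),(165,-52,0),1),(t,T(50,90),(165,52,0),1),
(t,T(179,283),(85,0,88),1),(s,Z(643,113),(165,-52,0),1),(s,Z(478,176),(20,0,25),1),(s,Z(503,73),(85,0,88),1)]
x,r=fit(obs,[.5,.1,.05,.25]);print(x,np.degrees(x[3]));print(r.round(1).tolist())
np.save("bed0.npy",x);b=Bed(x)
print("red",tri([(t,(121,321)),(s,(168,163))])[0],"yel",tri([(t,(137,155)),(s,(277,153))])[0])
for q in [(85,0,159),(85,0,59),(133,0,59),(133,22,59),(0,0,41),(0,0,120)]:
    j=manip.solve_ik(b.p(*q),b.tq); print(q,b.p(*q).round(3),None if j is None else np.round(j,2))
E
```

```text
[0.55443985 0.10829591 0.05512827 0.17631143] 10.101901011681225
[[-0.7, 1.5], [1.1, 3.1], [-0.2, -0.1], [-0.1, 0.0], [-0.6, -0.8], [1.2, -0.6], [0.1, 1.1], [0.9, 0.1]]
red [0.41854626 0.26763045 0.17470593] yel [0.72016156 0.25217778 0.15948531]
(85, 0, 159) [0.564 0.11  0.235] [-0.2   0.09 -0.07  2.13  0.09  0.49  1.41]
(85, 0, 59) [0.606 0.117 0.145] [-0.03  0.32 -0.26  2.11  0.39  0.31  1.14]
(133, 0, 59) [0.649 0.125 0.165] [-0.01  0.36 -0.29  1.99  0.35  0.39  1.19]
(133, 22, 59) [0.645 0.147 0.165] [-0.05  0.36 -0.29  1.99  0.4   0.4   1.11]
(0, 0, 41) [0.537 0.105 0.092] [ 0.14  0.34 -0.45  2.29  1.08  0.21  0.46]
(0, 0, 120) [0.505 0.099 0.164] [-0.17  0.11 -0.11  2.32  0.2   0.28  1.29]
```

```bash
python3 - <<'E'
from bench import viewer,manip
from h import *
b=Bed(np.load("bed0.npy"))
manip.move_pose(b.p(85,0,165),b.tq)
c=viewer.get_calibration("wrist"); im=viewer.get_image("wrist")
cv2.imwrite("pics/w1.png",im[:,:,::-1])
import pickle;pickle.dump(c,open("w1.pkl","wb"))
print(c,manip.current_clock(),manip.current_q().round(2) if hasattr(manip.current_q(),'round') else manip.current_q())
for q in [(20,0,25),(85,0,88),(-55,52,0),(-55,-52,0),(165,52,0),(165,-52,0)]: print(q,proj(c,b.p(*q)).round(1))
E
```

```text
{'vfov': 61.66453311947818, 'cx': 323.5238182102215, 'cy': 197.72648678955423, 'eye': array([0.42962758, 0.08702205, 0.35182747]), 'attitude': array([0.60078739, 0.71732154, 0.27073054, 0.22629472])} 2.225 [-0.21  0.08 -0.06  2.13  0.09  0.5   1.42]
(20, 0, 25) [322.2 110.9]
(85, 0, 88) [322.  205.2]
(-55, 52, 0) [382.   20.8]
(-55, -52, 0) [262.3  20.8]
(165, 52, 0) [371.8 252.3]
(165, -52, 0) [273.  252.4]
```

View pics/w1.png

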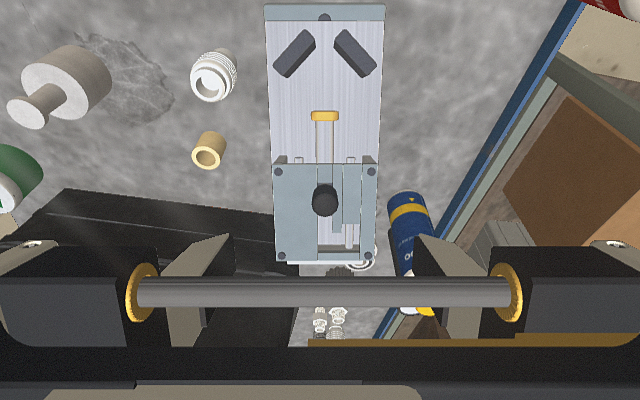

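Wrist view: the nose tip is at (325,110) and the plate's lower corners at (265,20) and (384,20). The gate plate corners are at (274,163), (378,163) and (273,262), and the knob is near (325,199). Predictions agree within about 3 px (2 mm). I'll refit, then grip and pull.

```bash
python3 - <<'E'
from bench import viewer,manip
from h import *
import pickle
t,s=viewer.get_calibration("top"),viewer.get_calibration("side");c=pickle.load(open("w1.pkl","rb"))
Z=lambda u,v:((u-400)/3+225-.33,v/3+145-.33)
T=lambda u,v:(u/4+165-.4,v/4+150-.4)
obs=[(t,T(262,48),(165,-52,0),.7),(t,T(50,90),(165,52,0),.7),
(t,T(179,283),(85,0,88),1),(s,Z(643,113),(165,-52,0),1),(s,Z(478,176),(20,0,25),1),(s,Z(503,73),(85,0,88),1),
(c,(265.5,20.5),(-55,-52,0),1),(c,(384,20.5),(-55,52,0),1),(c,(325,110),(20,0,27),1),(c,(274,163),(62,-44,48),1),(c,(378,163),(62,44,48),1),(c,(376,261),(150,44,48),1),(c,(273,262),(150,-44,48),1)]
x,r=fit(obs,np.load("bed0.npy"));print(x,np.degrees(x[3]));print(r.round(1).tolist())
np.save("bed.npy",x);print(proj(c,Bed(x).p(85,0,88)),proj(c,Bed(x).p(85,0,60)))
im=cv2.imread("pics/w1.png");m=(im[170:230,300:350].max(2)<45).astype(np.uint8);ys,xs=np.nonzero(m);print(xs.min()+300,xs.max()+300,ys.min()+170,ys.max()+170)
E
```

```text
[0.55345636 0.11050171 0.05542035 0.1737724 ] 9.956425125116962
[[-0.8, 0.3], [-0.8, 0.3], [-1.8, -0.3], [0.5, -0.8], [-0.7, 0.8], [0.2, -0.2], [-0.5, -0.5], [1.0, -0.1], [-0.1, 0.5], [-2.3, 0.7], [0.0, 0.9], [-2.7, -0.7], [2.7, -1.8]]
[325.06536539 204.87349457] [324.85150472 194.47755652]
312 337 191 216
```

```bash
cat >> h.py <<'E'
def st(manip,b,msg=""):
    p=manip.current_tool_pos();f=b.r.inv().apply(manip.current_force())
    print(msg,"t",round(manip.current_clock(),2),"bed",(b.r.inv().apply(p-b.o)*1000).round(1),"F",f.round(1),"gap",round(manip.current_finger_gap()*1000,1),"gf",manip.current_gripper_force())
E
python3 - <<'E'
from bench import viewer,manip,effector
from h import *
b=Bed(np.load("bed.npy"))
manip.servo_line(b.p(85,0,100),b.tq,vel=.1); st(manip,b)
manip.servo_line(b.p(85,0,60),vel=.08); st(manip,b)
effector.close(f_grip=55); st(manip,b,"closed")
manip.servo_line(b.p(110,0,60),vel=.06); st(manip,b)
manip.servo_line(b.p(132.5,0,60),vel=.06); st(manip,b,"pulled")
cv2.imwrite("pics/w2.png",viewer.get_image("wrist")[:,:,::-1])
E
```

```text
t 3.02 bed [8.520e+01 1.000e-01 1.001e+02] F [0.7 0.  0. ] gap 91.6 gf 0.0
 t 3.67 bed [84.9  0.  59.9] F [0.1 0.  0.1] gap 91.7 gf 0.0
closed t 4.79 bed [85.  -0.1 60. ] F [ 1.4 -1.  -0.2] gap 18.6 gf 55.000017285346985
 t 5.36 bed [104.   -0.3  59.5] F [-11.4  -0.6  13. ] gap 18.9 gf 55.003536343574524
pulled t 5.88 bed [125.   -0.2  59.3] F [-14.6   1.2  16.3] gap 18.7 gf 55.00426232814789
```

View pics/w2.png

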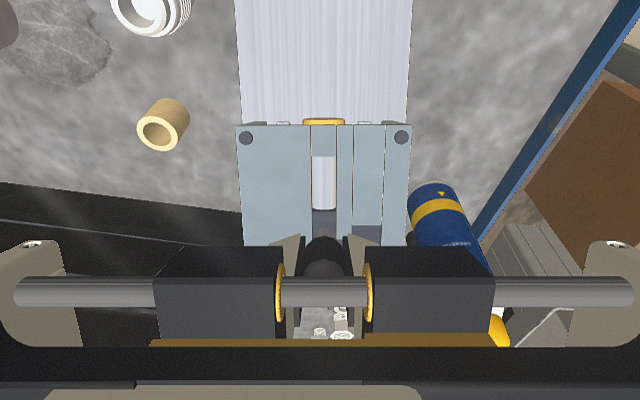

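Wrist view: the knob is gripped and the nose has drawn back almost under the gate plate, at (324,122). The arm yields under the spring, reaching 40 mm of the commanded 47.5. I'll command further up, then sideways.

```bash
python3 - <<'E'
from bench import viewer,manip,effector
from h import *
b=Bed(np.load("bed.npy"))
manip.servo_line(b.p(141,0,60),vel=.06); manip.sleep(.2); st(manip,b,"pulled")
x=b.r.inv().apply(manip.current_tool_pos()-b.o)[0]*1000
if x>128.8:
    manip.servo_line(b.p(141,22,60),vel=.06); manip.sleep(.2); st(manip,b,"side")
E
```

```text
pulled t 6.42 bed [ 1.327e+02 -1.000e-01  5.930e+01] F [-14.1  -0.3  17.9] gap 18.7 gf 55.00438570976257
side t 7.14 bed [132.5  21.1  59.3] F [-16.7  -2.   18.8] gap 19.4 gf 55.00486135482788
```

Sideways to 21 mm. Now ease forward into the pocket.

```bash
python3 - <<'E'
from bench import viewer,manip,effector
from h import *
b=Bed(np.load("bed.npy"))
manip.servo_line(b.p(129,22.5,60),vel=.05); st(manip,b)
manip.servo_line(b.p(120,22.5,60),vel=.05); manip.sleep(.2);st(manip,b,"seated?")
effector.open_jaws(); st(manip,b,"open")
manip.servo_line(b.p(118,21,130),vel=.2); st(manip,b)
manip.servo_line(b.p(85,0,165),vel=.2)
cv2.imwrite("pics/w3.png",viewer.get_image("wrist")[:,:,::-1])
t=viewer.get_image("top");cv2.imwrite("pics/t3.png",t[:,:,::-1]);st(manip,b)
c=viewer.get_calibration("wrist");print(proj(c,b.p(120,20,88)),proj(c,b.p(55,0,25)))
E
```

```text
t 7.53 bed [121.   21.4  59.4] F [-13.2  -1.1  15.9] gap 19.1 gf 55.00405669212341
seated? t 8.07 bed [119.5  21.6  59.8] F [-2.2 -4.5 -0.3] gap 19.1 gf 54.99995291233063
open t 9.3 bed [119.9  22.5  60. ] F [-0.2  0.4 -0.1] gap 92.2 gf 0.0
 t 9.8 bed [118.4  20.9 130.1] F [-0.6 -0.3 -0.2] gap 91.9 gf 0.0
 t 10.31 bed [ 85.    0.3 164. ] F [-0.4  1.1  0.3] gap 92.1 gf 0.0
[349.35122726 249.99753349] [323.06440285 152.31797036]
```

View pics/w3.png

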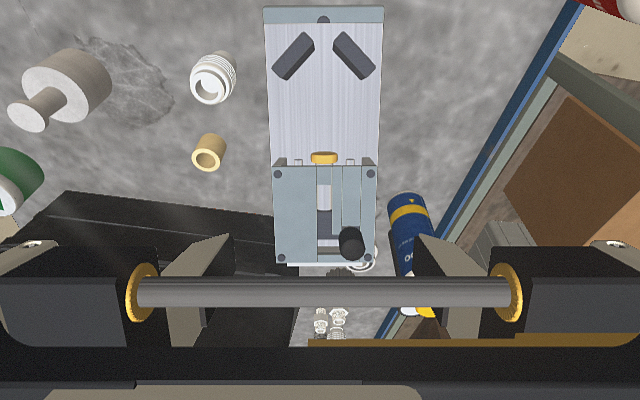

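Wrist view: the knob is at (350,243), sitting aside in the notch. The nose has drawn back to (324,158) and the handle stays put. Next: check the IK for placing and look at the piston from above.

```bash
python3 - <<'E'
from bench import viewer,manip,effector
from h import *
import pickle
b=Bed(np.load("bed.npy")); c=viewer.get_calibration("wrist")
for y in (-1,1):
  for p in [(-10,28,40),(-10,50,40),(-19.8,19.8,40)]: print(p,y,proj(c,b.p(p[0],p[1]*y,p[2])).round(0))
for d in (0,6,12):
  tq=(R.from_quat(b.tq)*R.from_euler("y",np.radians(d))); print(d,tq.apply([0,0,1]).round(2))
  for p in [(4,0,43),(4,0,75),(4,0,140)]:
    j=manip.solve_ik(b.p(*p),tq.as_quat()); print(p,None if j is None else np.round(j,2))
down=[0,1,0,0]
manip.move_pose([.59,-.136,.215],down)
c=viewer.get_calibration("wrist");im=viewer.get_image("wrist");cv2.imwrite("pics/w4.png",im[:,:,::-1]);pickle.dump(c,open("w4.pkl","wb"))
print(proj(c,[.603,-.136,.092]),proj(c,[.603,-.136,.058]),proj(c,[.603,-.136,0]),manip.current_clock())
E
```

```text
(-10, 28, 40) -1 [287.  73.]
(-10, 50, 40) -1 [260.  73.]
(-19.8, 19.8, 40) -1 [298.  60.]
(-10, 28, 40) 1 [358.  73.]
(-10, 50, 40) 1 [386.  73.]
(-19.8, 19.8, 40) 1 [348.  60.]
0 [ 0.42  0.07 -0.91]
(4, 0, 43) [ 0.11  0.34 -0.43  2.28  1.01  0.21  0.51]
(4, 0, 75) [-0.09  0.23 -0.21  2.3   0.47  0.2   1.02]
(4, 0, 140) [-0.24  0.05 -0.04  2.32  0.15  0.34  1.33]
6 [ 0.32  0.06 -0.95]
(4, 0, 43) [-0.25  0.32 -0.02  2.21  0.14  0.28  1.35]
(4, 0, 75) [-0.24  0.25 -0.03  2.22  0.12  0.35  1.37]
(4, 0, 140) [-0.23  0.09 -0.05  2.23  0.08  0.49  1.4 ]
12 [ 0.22  0.04 -0.97]
(4, 0, 43) [-0.23  0.36 -0.04  2.12  0.08  0.44  1.42]
(4, 0, 75) [-0.23  0.28 -0.04  2.13  0.07  0.5   1.43]
(4, 0, 140) [-0.22  0.14 -0.05  2.14  0.05  0.63  1.44]
[320.45769694 203.72644245] [320.71143921 193.3332815 ] [321.04420906 179.70318902] 11.3417
```

View pics/w4.png

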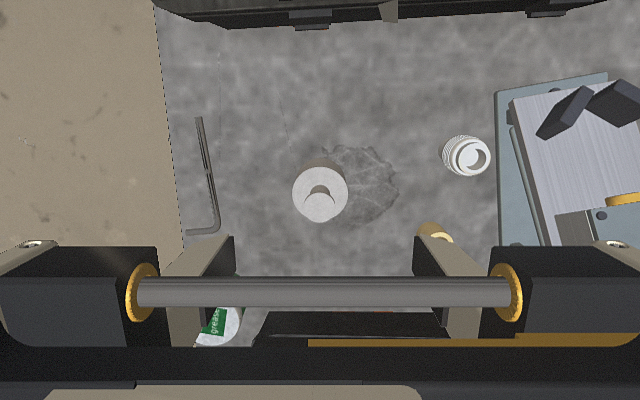

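Wrist view: the piston's shoulder circle is centred at about (320,194.5) and the head at about (320,205). The coupling is at (467,155) and well clear. I'll pick the piston by its upper barrel with the tool pitched 8° relative to its axis. That keeps joint 6 off its limit at the placing and the finger tips above the V.

```bash
python3 - <<'E'
from bench import viewer,manip,effector
from h import *
import pickle
b=Bed(np.load("bed.npy"));c=pickle.load(open("w4.pkl","rb"))
p=onz(c,(320,194.5),.056);p2=onz(c,(320,205),.092);print(p,p2)
P=np.array([p[0],p[1],0])
D=R.from_matrix(np.diag([-1.,1,-1]))*R.from_euler("y",np.radians(8)); q=D.as_quat();print(D.apply([0,0,1]))
off=np.array([-.0007,0,.042])
manip.servo_line(P+[0,0,.13]+off,q,vel=.15)
manip.servo_line(P+off,vel=.1);st(manip,b)
effector.close(f_grip=55);st(manip,b,"closed");print(manip.current_tool_pos()-P-off)
manip.servo_line(P+off+[0,0,.02],vel=.08);st(manip,b,"lift");print(manip.current_force())
cv2.imwrite("pics/w5.png",viewer.get_image("wrist")[:,:,::-1])
cv2.imwrite("pics/s5.png",cv2.resize(viewer.get_image("side")[150:300,250:400,::-1],None,fx=4,fy=4,interpolation=cv2.INTER_CUBIC))
E
```

```text
[ 0.60474419 -0.13671295  0.056     ] [ 0.60417033 -0.13640314  0.092     ]
[-0.1391731   0.         -0.99026807]
 t 13.24 bed [   1.6 -252.5  -14.7] F [0.5 0.  1.2] gap 91.7 gf 0.0
closed t 13.94 bed [   0.8 -252.7  -15. ] F [-0.2 -1.   0.6] gap 54.0 gf 55.00091598790874
[ 3.06233029e-05 -4.50119672e-04  1.10354377e-04]
lift t 14.34 bed [  10.  -252.2    3.3] F [-2.4  0.6 -4.6] gap 53.9 gf 54.98816807478545
[-0.33755773  0.51912431 -5.18343703]
```

View pics/s5.png

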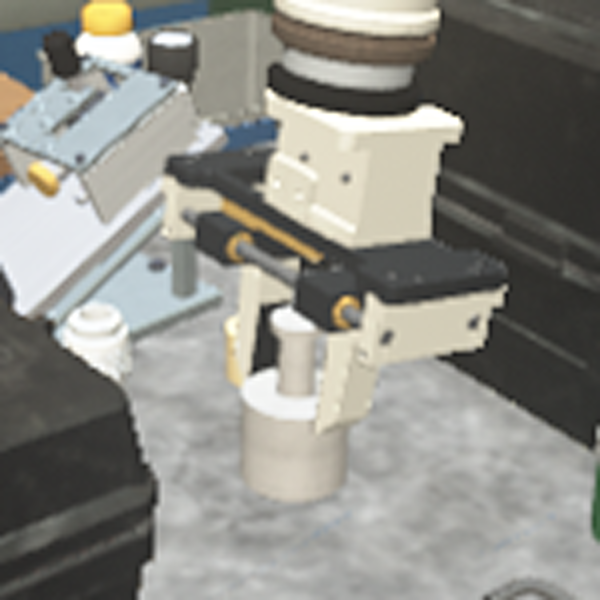

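Side crop: the piston hangs upright in the fingers, clear of the table; the bush and coupling are untouched. Carry it over the V.

```bash
python3 - <<'E'
from bench import viewer,manip,effector
from h import *
b=Bed(np.load("bed.npy"))
D=R.from_matrix(np.diag([-1.,1,-1]))*R.from_euler("y",np.radians(8)); q=(b.r*D).as_quat()
p=manip.current_tool_pos()
manip.servo_line([p[0],p[1],.2],vel=.15)
manip.servo_line(b.p(6,0,142),q,vel=.15);st(manip,b)
manip.servo_line(b.p(6,0,62),vel=.12);manip.sleep(.15);st(manip,b,"20 above")
print(manip.current_q())
cv2.imwrite("pics/w6.png",viewer.get_image("wrist")[:,:,::-1])
cv2.imwrite("pics/s6.png",cv2.resize(viewer.get_image("side")[130:250,200:350,::-1],None,fx=5,fy=5,interpolation=cv2.INTER_CUBIC))
E
```

```text
t 17.39 bed [  6.4  -0.7 142. ] F [-1.1  0.1 -3.8] gap 53.5 gf 54.98826452560024
20 above t 18.36 bed [ 6.7  0.  62.6] F [-2.1  0.3 -4.8] gap 53.9 gf 54.988303354766686
[-0.30083877  0.28784419  0.04031756  2.18360115  0.04067687  0.37364302
  1.44500632]
```

View pics/s6.png

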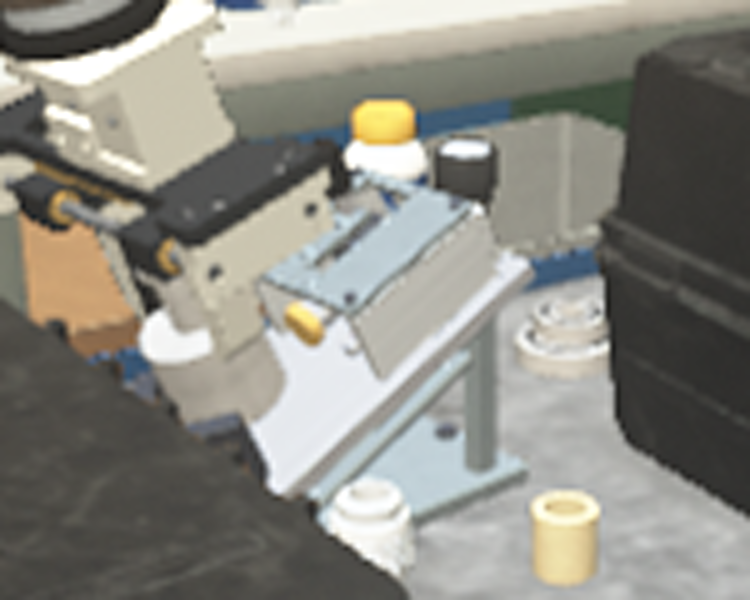

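View pics/w6.png

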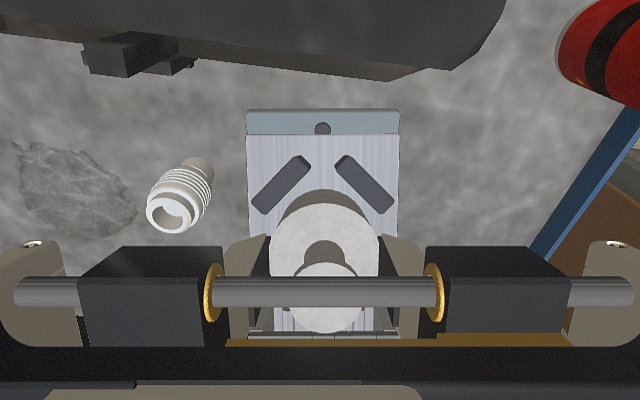

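Both views: the piston is held square above the bed, ahead of the V (piston centre column about 324, V symmetry column about 323), with the nose clear of it. Lower until it touches the bed, then nudge into the V.

```bash
python3 - <<'E'
from bench import viewer,manip,effector
from h import *
b=Bed(np.load("bed.npy"))
F=lambda: b.r.inv().apply(manip.current_force())
manip.servo_line(b.p(6,0,46),vel=.08);manip.sleep(.15);f0=F();st(manip,b)
z=46
while z>36:
    z-=1; manip.servo_line(b.p(6,0,z),vel=.03);f=F()-f0
    if f[2]>5: break
st(manip,b,f"touch z{z}")
x=6
while x>-6:
    x-=1; manip.servo_line(b.p(x,0,z),vel=.03);f=F()-f0
    if f[0]>6: break
st(manip,b,f"V x{x}")
cv2.imwrite("pics/w7.png",viewer.get_image("wrist")[:,:,::-1])
cv2.imwrite("pics/s7.png",cv2.resize(viewer.get_image("side")[130:250,200:350,::-1],None,fx=5,fy=5,interpolation=cv2.INTER_CUBIC))
E
```

```text
t 18.96 bed [ 6.  -0.  46.1] F [-2.  -0.  -3.6] gap 54.0 gf 54.9882126232842
touch z43 t 19.71 bed [ 5.7 -0.1 43.2] F [-2.9 -1.2  2.8] gap 54.2 gf 54.999605287504636
V x-1 t 21.46 bed [ 3.5 -0.1 43.6] F [ 5.  -2.2  8.1] gap 53.9 gf 55.01252256882708
```

```bash
python3 - <<'E'
from bench import viewer,manip,effector
from h import *
b=Bed(np.load("bed.npy"))
manip.servo_line(b.p(1,0,44.5),vel=.03);manip.sleep(.1);st(manip,b)
for x in (-1,-3,-5):
    manip.servo_line(b.p(x,0,44.5),vel=.03);manip.sleep(.1);st(manip,b,x)
    if b.r.inv().apply(manip.current_force())[0]>6: break
cv2.imwrite("pics/w7.png",viewer.get_image("wrist")[:,:,::-1])
E
```

```text
t 21.91 bed [-0.7  0.1 44.1] F [-2.4 -0.1 -3.5] gap 54.5 gf 54.9882526914007
-1 t 22.26 bed [-1.4 -0.1 44.4] F [-1.2 -1.  -4.9] gap 54.0 gf 54.98982923920266
-3 t 22.61 bed [-1.9 -0.1 44.6] F [ 2.7 -1.4 -5.4] gap 54.0 gf 54.99098363376618
-5 t 22.96 bed [-2.1 -0.2 44.8] F [ 4.  -2.  -5.2] gap 54.2 gf 54.9918293271503
```

View pics/w7.png

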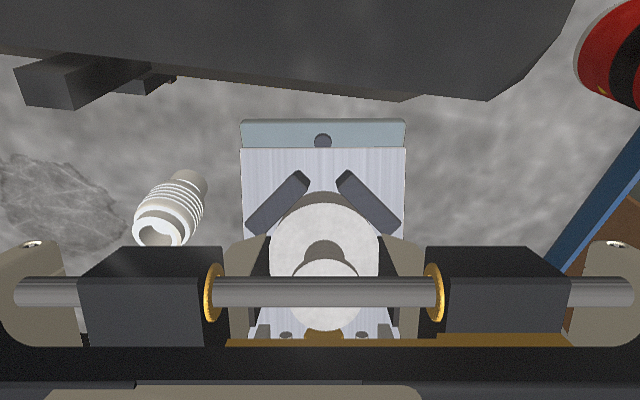

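Wrist view: the piston is against both V blocks, symmetric about column 323. The V stopped it at x of about -1.8. Set it down lightly, let go and retreat along the bed normal.

```bash
python3 - <<'E'
from bench import viewer,manip,effector
from h import *
b=Bed(np.load("bed.npy"))
F=lambda: b.r.inv().apply(manip.current_force())
z=44
while z>40:
    manip.servo_line(b.p(-1.5,0,z),vel=.03);manip.sleep(.05)
    if F()[2]>0: break
    z-=.5
st(manip,b,f"down z{z}")
effector.open_jaws();st(manip,b,"open")
D=R.from_matrix(np.diag([-1.,1,-1]))
p=b.r.inv().apply(manip.current_tool_pos()-b.o)*1000
manip.servo_line(b.p(p[0],p[1],p[2]+75),vel=.12);st(manip,b)
manip.servo_line(b.p(70,10,165),b.tq,vel=.2);st(manip,b)
c=viewer.get_calibration("wrist");cv2.imwrite("pics/w8.png",viewer.get_image("wrist")[:,:,::-1])
print(proj(c,b.p(0,0,92)),proj(c,b.p(0,0,55)),proj(c,b.p(120,20,88)))
E
```

```text
down z43.0 t 23.93 bed [-1.5 -0.1 43.2] F [ 0.3 -1.5  3.8] gap 54.2 gf 55.00863888397646
open t 24.72 bed [-1.5  0.  43. ] F [-0.5  0.2  0.9] gap 92.1 gf 0.0
 t 25.49 bed [ -1.6   0.  117.8] F [-0.9  0.1 -0.2] gap 91.8 gf 0.0
 t 26.07 bed [ 68.9   9.9 164.6] F [-0.   0.1 -0.7] gap 91.6 gf 0.0
[308.48329546 108.97030122] [310.56897245 107.79194565] [336.57318354 268.85622645]
```

View pics/w8.png

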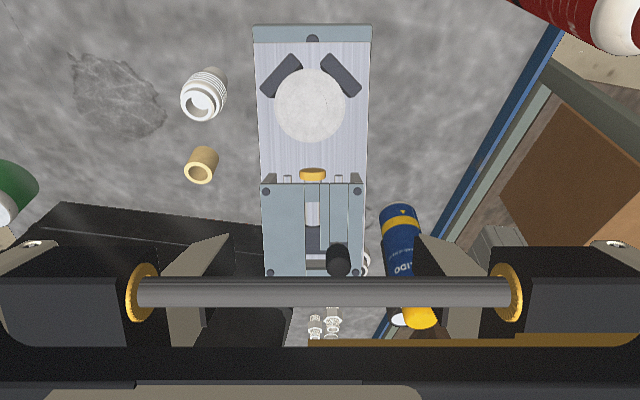

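Wrist view: the piston stands in the V at (309,105), the nose at (312,175) is behind it, and the knob at (338,260) is still hooked. Now unhook: grip, draw back, shift to y=0, ease forward.

```bash
python3 - <<'E'
from bench import viewer,manip,effector
from h import *
b=Bed(np.load("bed.npy"))
manip.servo_line(b.p(119.5,21,120),b.tq,vel=.15)
manip.servo_line(b.p(119.5,21,60),vel=.1);st(manip,b)
effector.close(f_grip=55);st(manip,b,"closed")
manip.servo_line(b.p(141,21.5,60),vel=.06);manip.sleep(.15);st(manip,b,"back")
x=b.r.inv().apply(manip.current_tool_pos()-b.o)[0]*1000
if x>129.5:
    manip.servo_line(b.p(141,0,60),vel=.06);manip.sleep(.15);st(manip,b,"side")
E
```

```text
t 27.48 bed [119.7  21.   60.3] F [ 0.5 -0.2 -0.1] gap 91.8 gf 0.0
closed t 28.6 bed [119.5  20.4  60. ] F [-0.4 -1.9  0.9] gap 18.7 gf 55.00029265880585
back t 29.26 bed [132.8  20.7  59.4] F [-15.6  -1.9  18.3] gap 18.8 gf 55.00502049922943
side t 29.92 bed [ 1.327e+02 -1.000e-01  5.940e+01] F [-14.8  -0.   17.9] gap 18.9 gf 55.0048166513443
```

```bash
python3 - <<'E'
from bench import viewer,manip,effector
from h import *
b=Bed(np.load("bed.npy"))
manip.servo_line(b.p(112,0,60),vel=.05);st(manip,b)
for x in (106,102,99,96,94,92,90):
    manip.servo_line(b.p(x,0,60),vel=.04);manip.sleep(.05);st(manip,b,x)
    if b.r.inv().apply(manip.current_force())[0]>-3: break
effector.open_jaws();st(manip,b,"open")
manip.servo_line(b.p(92,0,130),vel=.15)
manip.servo_line(b.p(70,10,165),vel=.15);manip.sleep(.3);st(manip,b)
c=viewer.get_calibration("wrist");im=viewer.get_image("wrist");cv2.imwrite("pics/w9.png",im[:,:,::-1])
print("pred",[proj(c,b.p(*p)).round(1).tolist() for p in [(0,0,92),(0,0,55),(93,0,88),(93,0,60),(85,0,88)]])
m=(im.max(2)<45).astype(np.uint8)[185:245,290:335];ys,xs=np.nonzero(m);print("knob x",xs.min()+290,xs.max()+290,"y",ys.min()+185,ys.max()+185)
old=cv2.cvtColor(cv2.imread("pics/w8.png"),cv2.COLOR_BGR2GRAY);g=cv2.cvtColor(im,cv2.COLOR_RGB2GRAY)
for n,i in(("before",old),("after",g)):
    print(n,cv2.HoughCircles(cv2.GaussianBlur(i,(5,5),1)[50:170,250:370],cv2.HOUGH_GRADIENT,1,100,param1=80,param2=15,minRadius=30,maxRadius=44))
hsv=cv2.cvtColor(im,cv2.COLOR_RGB2HSV);m=cv2.inRange(hsv,(15,120,120),(30,255,255))[100:200,280:340];ys,xs=np.nonzero(m);print("nose",len(xs),(xs.min()+280,xs.max()+280,ys.min()+100,ys.max()+100) if len(xs) else None)
print("bystander diff",[int(cv2.absdiff(old,g)[a:b_,c_:d].max()) for a,b_,c_,d in[(60,125,175,230),(140,190,180,222),(155,215,0,45)]])
E
```

```text
t 30.65 bed [105.2  -0.2  59.6] F [-12.5  -0.2  13.8] gap 18.8 gf 55.0038206577301
106 t 31.0 bed [99.7 -0.2 59.6] F [-10.8  -0.8  13.3] gap 18.8 gf 55.00356316566467
102 t 31.3 bed [96.  -0.2 59.6] F [-10.5  -0.   12.4] gap 19.0 gf 55.003328919410706
99 t 31.6 bed [93.3 -0.2 59.7] F [-11.3  -0.4  13.1] gap 19.0 gf 55.00334858894348
96 t 31.9 bed [91.9 -0.1 59.7] F [-8.1 -0.2  9.2] gap 18.6 gf 55.002450942993164
94 t 32.2 bed [91.8  0.  59.9] F [-3.8 -0.5  5.4] gap 18.8 gf 55.0015926361084
92 t 32.5 bed [91.7  0.1 60. ] F [-1.3 -0.5  3. ] gap 19.0 gf 55.00091850757599
open t 33.73 bed [92.  0. 60.] F [-0.7  0.6 -0.7] gap 92.0 gf 0.0
 t 35.08 bed [ 69.9   9.7 164.4] F [-0.6  0.1 -0.5] gap 91.4 gf 0.0
pred [[308.7, 107.2], [310.8, 106.2], [310.6, 235.3], [311.9, 222.2], [310.5, 225.3]]
knob x 298 323 y 212 243
before [[[59.5 51.5 34.2]]]
after [[[59.5 52.5 35.5]]]
nose 176 (np.int64(299), np.int64(325), np.int64(139), np.int64(147))
bystander diff [118, 87, 67]
```

The plunger stopped at about 7 mm, pressed on the piston, and the piston circle hasn't moved. As a numeric check I'll compare the bystanders in the top view with the start image, then hand in.

```bash
python3 - <<'E'
from bench import viewer,manip,effector
from h import *
b=Bed(np.load("bed.npy"))
manip.servo_line(b.p(60,0,230),vel=.15)
a=cv2.imread("pics/top0.png");g=viewer.get_image("top")[:,:,::-1];cv2.imwrite("pics/t9.png",g)
for n,(u,v) in dict(coupling=(274,237),bush=(280,189),tin=(398,148)).items():
    T=a[v-18:v+18,u-18:u+18];r=cv2.matchTemplate(np.ascontiguousarray(g[v-24:v+24,u-24:u+24]),T,cv2.TM_CCOEFF_NORMED);_,m,_,l=cv2.minMaxLoc(r);print(n,round(m,3),(l[0]-6,l[1]-6))
c=viewer.get_calibration("wrist");im=viewer.get_image("wrist");gr=cv2.GaussianBlur(cv2.cvtColor(im,cv2.COLOR_RGB2GRAY),(5,5),1)
pr=proj(c,b.p(0,0,55));u,v=pr.astype(int);print(pr,cv2.HoughCircles(gr[max(v-60,0):v+60,u-60:u+60],cv2.HOUGH_GRADIENT,1,100,param1=80,param2=15,minRadius=20,maxRadius=40),u-60,max(v-60,0))
print(manip.current_clock())
manip.hand_in()
E
```

```text
coupling 0.999 (0, 0)
bush 0.999 (0, 0)
tin 1.0 (0, 0)
[323.34911268 115.98374712] [[[61.5 58.5 30.4]]] 263 55
35.825
the job is handed in; nothing more can be done
```

Job handed in at about 36 s: the handle was hooked back, the piston stood in the V, and the unhooked plunger now clamps it (stopped about 7 mm forward, 8 expected); the coupling, bush and tin show no shift from the start image, but I viewed 12 pictures, over the limit of 10, and checked the final clamp only by numbers.

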